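Make up two power-supply kits in their pocket trays

ROBOT

A 6-joint arm with a two-finger parallel gripper is mounted at the origin on the work surface. World frame = base frame: x ahead of the robot, y to its left, z up, the work surface at z = 0. Lengths are in m, angles in rad, forces in N, time in s.
With the tool pointing down it reaches from about 0.3 to 0.775 m from the base axis. Payload 14.6 kg.
Tool frame: the origin (TCP) lies at the very end of the fingers, on their centre line; the grasp point (between the pads) lies 19 mm behind it; z points along the fingers, y is the direction in which the jaws open and shut (so a half turn about z gives the same grasp; the last joint's range is limited). The gripper opens to 85 mm and grips with 20 to 120 N. Pads are 22 mm wide; open, the fingers measure 114 mm over their backs; the gripper's body (76 mm by 85 mm) begins 54 mm behind the grasp point. The pads swing forward as they close: fully open they stand 13 mm farther back than shut.
Start: joints at [-1.239, 0.3, 1.521, -0, 1.321, -0.067], TCP at [0.214, -0.507, 0.231] pointing down, gripper open.
Joint ranges: [-3.03, 3.03], [-0.79, 2.21], [0.23, 2.52], [-1.04, 4.18], [0, 3.07], [-2.55, 2.55]. Speed limits (rad/s): [2.22, 2.22, 2.57, 3.14, 3.14, 3.14].

INTERFACE

Orientations are given as a rotation vector (axis times angle).
In Python, from plant import ctrl, viewer, nets gives the robot as it stands. The module is installed in compiled form; this text tells all that it offers. Calls block until the motion is done:
- ctrl.reach(position, orientation): joint-space move of the TCP to a pose.
- ctrl.line_to(position, rotation=None, velocity=0.15, threshold=None): straight line of the TCP; rotation=None keeps the orientation; velocity is the mean speed in m/s. With threshold (N) it stops when the force on the tool has changed by that much, and returns True; else False.
- ctrl.move_j(angles): joint-space move.
- ctrl.command_gripper(opening, squeeze=None): finger opening in m; squeeze is the grip in N (None keeps the last); returns when the fingers have stopped.
- ctrl.sleep(seconds).
- ctrl.ik(position, orientation): joint angles nearest the present ones, or None.
- viewer.read_camera(name): name is "scene" or "side" or "wrist"; returns a dict with "color" (400x640x3 uint8, red, green, blue), "fx", "fy", "cx", "cy" (pixels), "k1" (the pictures are not rectified: a ray, as slopes to the right and down, at radius r is drawn at 1 + k1 r^2 times it, then the intrinsics apply), "origin" and "attitude" of the camera in the world; the wrist camera has in their place "hand_eye" (4x4, takes a point from camera to tool coordinates, whose origin is the TCP and whose axes are the flange's). Camera axes: x right, y down, z forward; pixel columns grow to the right and rows downward; lengths in m; the calibration is good to about 2 mm. A picture is of the moment at which its call begins: read the wrist's pose just before it. There is no depth.
A pose or a line that the arm cannot do raises ctrl.PlanningError and nothing moves.
- ctrl.close_job(): hands the job in, once; it reports no verdict.
Trained networks look in the newest picture that a camera, given by its name, has taken for a name from the list of things; names that differ only in an ending like _2 or _b are one class to them, and where a whole thing is asked for, a point or a joint stands for the part that bears it (a point fixed in the world has none). Each returns a list of dicts, best first, with "conf" (0 to 1); they miss things now and then, are a little off and sometimes report something else, mostly with a low value. They report only what shows in the picture. A call takes as long as a camera call. They do not tell look-alikes from the thing itself.
- nets.boxes_of(camera, thing): "bbox" ([left, top, width, height] in pixels, round what is visible of it).
- nets.cut_out(camera, thing): "mask" (400x640 bool, what is visible of it) and "bbox" ([left, top, width, height] in pixels, round what is visible of it).
Readings, each from a call of its own:
- ctrl.get_clock(): time.
- ctrl.get_joint_positions(): joint angles.
- ctrl.get_joint_vel(): joint speeds.
- ctrl.get_effort(): joint torques, N m.
- ctrl.get_tcp_pos(): TCP position.
- ctrl.get_tool_rot(): TCP orientation.
- ctrl.get_contact_force(): force on the tool from outside, world axes, zero at the start.
- ctrl.get_torque(): the same for the moment, N m.
- ctrl.get_width(): finger opening in m.
Only numpy, scipy, OpenCV 4.12 (cv2) and the standard library are available. Lean on these libraries where they do the work, as an engineer would, in place of code of your own. Each camera call takes 0.05 s, during which the arm holds its last target. There are 200 camera calls.

TASK

Make up the two kits from the five parts standing on the bench, one part to a pocket, each part standing upright, as it stands now, flat on the floor of its pocket. The three-pocket tray gets the transformer in its middle pocket, with the heat sink and the short fat capacitor in the two end pockets (either way round); the two-pocket tray gets the tall slim capacitor and the ring coil (either way round). Leave the solder reel, the flux tin and the screwdriver where they are.

Things in the scene. Friction and masses are not known exactly. Their poses are not given: they have to be found in the camera images.
- transformer_center (a point): small mains transformer, a block 42 x 36 mm (x, y) and 42 mm high, 150 to 290 g: a steel core with two flat ends facing its +x and -x (42 mm apart, each 24 mm wide), which are the faces to grip, and a copper winding bulging out of its y sides. This point is at its centre, half-way up; z up.
- heatsink_center (a point): finned aluminium heat sink, 40 x 30 mm (x, y) and 40 mm high, about 70 g: five upright fins on a base 7 mm thick, fins along its x; the outer fins are its flat sides facing +y and -y, 30 mm apart, which are the faces to grip. This point is at its centre, half-way up; z up.
- tall_cap_center (a point): tall slim capacitor: upright aluminium cylinder 24 mm in diameter, 56 mm high, about 40 g, black top with two brass terminals. This point is at its centre, half-way up; z up.
- short_cap_center (a point): short fat capacitor: upright aluminium cylinder 40 mm in diameter, 34 mm high, about 60 g, black top with two brass terminals. This point is at its centre, half-way up; z up.
- ring_coil_center (a point): ring coil: copper-wound ring lying flat, 42 mm outer diameter with an 18 mm hole, 30 mm high, about 90 g; grip it across its outside. This point is at its centre, half-way up; z up.
- tray3: three-pocket kit tray with black floors and grey walls, fixed to the bench, 202 mm long (its y) and 70 mm wide (its x), with 3 equal square pockets in a row along its y, each 62 x 62 mm inside; pocket floors 3 mm and wall tops 10 mm above the bench, walls 4 mm thick. Origin: centre of its underside, on the bench; z up. Pocket centres at y = -66, 0 and +66 mm (x = 0). The walls are low: a part held by its upper part is set down with the fingers above them.
- tray2: two-pocket kit tray with black floors and grey walls, fixed to the bench, 136 mm long (its y) and 70 mm wide (its x), with 2 equal square pockets in a row along its y, each 62 x 62 mm inside; pocket floors 3 mm and wall tops 10 mm above the bench, walls 4 mm thick. Origin: centre of its underside, on the bench; z up. Pocket centres at y = -33 and +33 mm (x = 0). The walls are low: a part held by its upper part is set down with the fingers above them.
- solder_reel_center (a point): steel solder reel standing on its flange, 54 mm in diameter, 45 mm high; not part of the job. This point is at its centre.
- flux_tin_center (a point): round brass-coloured flux tin, 64 mm in diameter, 22 mm high; not part of the job. This point is at its centre.
- screwdriver: screwdriver with a yellow handle, lying on the bench beyond the parts; not part of the job. Origin: under its middle, on the bench; it lies along its x.
There are look-alikes about, which are no part of the job. What is shaped like the tray2 but brown is not meant. What is shaped like the part that bears ring_coil_center but red is not meant.

How it is judged:
At the end, for the whole second after the job is handed in: Transformer in the middle pocket of the three-pocket tray, heat sink and short capacitor in its end pockets, tall capacitor and ring coil in the two-pocket tray, one per pocket; centres within 21 mm of the pocket centre, within 3 mm of standing height, tilt under 7 degrees, at rest (x of transformer_center in the frame of tray3 between -0.021 and 0.021 m and z of transformer_center in the frame of tray3 between 0.021 and 0.027 m and angle between each of transformer_center, heatsink_center, short_cap_center, tall_cap_center, ring_coil_center's own z axis and vertical below 0.12 rad and linear speed of each of transformer, heatsink, short_cap, tall_cap, ring_coil below 0.02 m/s and y of transformer_center in the frame of tray3 between -0.021 and 0.021 m and x of heatsink_center in the frame of tray3 between -0.021 and 0.021 m and z of heatsink_center in the frame of tray3 between 0.02 and 0.026 m and (y of heatsink_center in the frame of tray3 between -0.087 and -0.045 m or y of heatsink_center in the frame of tray3 between 0.045 and 0.087 m) and x of short_cap_center in the frame of tray3 between -0.021 and 0.021 m and z of short_cap_center in the frame of tray3 between 0.017 and 0.023 m and (y of short_cap_center in the frame of tray3 between -0.087 and -0.045 m or y of short_cap_center in the frame of tray3 between 0.045 and 0.087 m) and x of tall_cap_center in the frame of tray2 between -0.021 and 0.021 m and z of tall_cap_center in the frame of tray2 between 0.028 and 0.034 m and (y of tall_cap_center in the frame of tray2 between -0.054 and -0.012 m or y of tall_cap_center in the frame of tray2 between 0.012 and 0.054 m) and x of ring_coil_center in the frame of tray2 between -0.021 and 0.021 m and z of ring_coil_center in the frame of tray2 between 0.015 and 0.021 m and (y of ring_coil_center in the frame of tray2 between -0.054 and -0.012 m or y of ring_coil_center in the frame of tray2 between 0.012 and 0.054 m) and ((y of heatsink_center in the frame of tray3 above 0 m and y of short_cap_center in the frame of tray3 below 0 m) or (y of heatsink_center in the frame of tray3 below 0 m and y of short_cap_center in the frame of tray3 above 0 m)) and ((y of tall_cap_center in the frame of tray2 above 0 m and y of ring_coil_center in the frame of tray2 below 0 m) or (y of tall_cap_center in the frame of tray2 below 0 m and y of ring_coil_center in the frame of tray2 above 0 m))); the robot touches nothing.
It fails at once if the solder reel is moved by more than 25 mm (distance of solder_reel_center from where it was at the start of the episode above 0.025 m).
It fails at once if the flux tin is moved by more than 25 mm (distance of flux_tin_center from where it was at the start of the episode above 0.025 m).
It fails at once if the screwdriver is moved by more than 25 mm (distance of screwdriver from where it was at the start of the episode above 0.025 m).
It also fails if it takes over 112 s, if anything falls off the work surface, if the arm or the gripper's body presses on something with over 40 N, if the wrist force passes 120 N, or if a joint passes its speed limit or range.

## Working session

There is one attempt and no reset: what is moved stays moved. The work goes in short steps, each a Python script; the robot and the scene stay as the last script left them, time stands still between calls to the robot, and variables do not carry over. Pictures are saved under pics/ and viewed, about 12 in all and at most 16, crops included, and the job is handed in when it is done.

```bash
mkdir -p pics
cat > h.py <<'E'
import numpy as np, cv2
from scipy.spatial.transform import Rotation as R
from plant import ctrl, viewer, nets
def att(a):
    a=np.array(a,float)
    return a if a.shape==(3,3) else R.from_rotvec(a).as_matrix() if a.shape==(3,) else R.from_quat(a).as_matrix()
def snap(cam):
    """picture with camera pose in world: im, K, k1, origin, rot"""
    if cam=="wrist":
        p=np.array(ctrl.get_tcp_pos()); r=att(ctrl.get_tool_rot()); d=viewer.read_camera(cam)
        H=np.array(d["hand_eye"]); o=p+r@H[:3,3]; A=r@H[:3,:3]
    else:
        d=viewer.read_camera(cam); o=np.array(d["origin"]); A=att(d["attitude"])
    K=np.array([[d["fx"],0,d["cx"]],[0,d["fy"],d["cy"]],[0,0,1]])
    return dict(im=d["color"],K=K,k1=d["k1"],o=o,A=A)
def ray(s,uv):
    uv=np.array(uv,float).reshape(-1,1,2)
    n=cv2.undistortPoints(uv,s["K"],np.array([s["k1"],0,0,0,0.]))[:,0]
    return np.c_[n,np.ones(len(n))]@s["A"].T
def onz(s,uv,z):
    r=ray(s,uv); return s["o"]+r*((z-s["o"][2])/r[:,2])[:,None]
def proj(s,P):
    P=np.array(P,float).reshape(-1,3); q=(P-s["o"])@s["A"]
    return cv2.projectPoints(q,np.zeros(3),np.zeros(3),s["K"],np.array([s["k1"],0,0,0,0.]))[0][:,0]
def tri(views):
    """views: list of (snap, uv) -> point, residual"""
    M=np.zeros((3,3));b=np.zeros(3);L=[]
    for s,uv in views:
        d=ray(s,uv)[0];d/=np.linalg.norm(d);Q=np.eye(3)-np.outer(d,d);M+=Q;b+=Q@s["o"];L.append((Q,s["o"]))
    p=np.linalg.solve(M,b); return p,max(np.linalg.norm(Q@(p-o)) for Q,o in L)
def save(im,name): cv2.imwrite("pics/"+name,np.ascontiguousarray(im[...,::-1]))
NAMES=["transformer_center","heatsink_center","tall_cap_center","short_cap_center","ring_coil_center","tray3","tray2","solder_reel_center","flux_tin_center","screwdriver"]
E
cat > a.py <<'E'
from h import *
import pickle
print(ctrl.get_clock(),ctrl.get_tcp_pos(),ctrl.get_tool_rot())
for c in ["scene","side"]:
    s=snap(c); save(s["im"],c+"0.png"); print(c,s["o"],s["A"].round(3).tolist(),s["K"][0,0])
    out={}
    for n in NAMES:
        m=nets.cut_out(c,n); out[n]=m
        for k in m:
            if k["conf"]>.2:
                b=k["bbox"]; ys,xs=np.nonzero(k["mask"]); print(n,round(k["conf"],2),np.round(b).tolist(),"c",xs.mean().round(),ys.mean().round(),"w@0.02",onz(s,[xs.mean(),ys.mean()],.02)[0].round(3))
    pickle.dump((s,out),open(c+".pkl","wb"))
E
python3 a.py
```

```text
0.0 [ 0.21349557 -0.50661346  0.23071147] [-3.07819783e+00 -6.22045344e-01  2.49108405e-04]
scene [ 1.06106736 -0.74311511  0.73972471] [[0.821, 0.346, -0.454], [0.571, -0.487, 0.661], [0.007, -0.802, -0.598]] 415.3572700045615
transformer_center 0.63 [277.0, 277.0, 18.0, 20.0] c 285.0 285.0 w@0.02 [ 0.632 -0.25   0.02 ]
heatsink_center 0.62 [345.0, 224.0, 19.0, 19.0] c 354.0 233.0 w@0.02 [ 0.665 -0.002  0.02 ]
tall_cap_center 0.67 [324.0, 246.0, 11.0, 27.0] c 330.0 255.0 w@0.02 [ 0.659 -0.109  0.02 ]
short_cap_center 0.53 [381.0, 177.0, 16.0, 15.0] c 389.0 185.0 w@0.02 [0.639 0.256 0.02 ]
ring_coil_center 0.74 [358.0, 188.0, 15.0, 11.0] c 364.0 192.0 w@0.02 [0.592 0.177 0.02 ]
ring_coil_center 0.62 [371.0, 202.0, 17.0, 14.0] c 379.0 208.0 w@0.02 [0.67  0.131 0.02 ]
ring_coil_center 0.51 [367.0, 145.0, 18.0, 18.0] c 376.0 154.0 w@0.02 [0.514 0.398 0.02 ]
ring_coil_center 0.32 [278.0, 275.0, 18.0, 23.0] c 285.0 285.0 w@0.02 [ 0.632 -0.251  0.02 ]
tray3 0.94 [188.0, 214.0, 57.0, 34.0] c 216.0 229.0 w@0.02 [ 0.358 -0.204  0.02 ]
tray3 0.9 [103.0, 243.0, 65.0, 40.0] c 137.0 261.0 w@0.02 
[... 1994 characters left out ...]
488 -0.176  0.02 ]
tray2 0.76 [426.0, 124.0, 32.0, 32.0] c 443.0 141.0 w@0.02 [ 0.278 -0.364  0.02 ]
tray2 0.71 [271.0, 172.0, 19.0, 21.0] c 282.0 182.0 w@0.02 [ 0.666 -0.005  0.02 ]
tray2 0.62 [389.0, 155.0, 40.0, 38.0] c 408.0 174.0 w@0.02 [ 0.344 -0.176  0.02 ]
tray2 0.61 [231.0, 160.0, 26.0, 38.0] c 243.0 178.0 w@0.02 [0.775 0.024 0.02 ]
solder_reel_center 0.94 [252.0, 309.0, 25.0, 33.0] c 262.0 324.0 w@0.02 [0.52  0.393 0.02 ]
flux_tin_center 0.76 [385.0, 115.0, 14.0, 16.0] c 391.0 123.0 w@0.02 [ 0.453 -0.386  0.02 ]
screwdriver 0.66 [231.0, 164.0, 26.0, 31.0] c 243.0 178.0 w@0.02 [0.775 0.025 0.02 ]
screwdriver 0.62 [295.0, 148.0, 10.0, 18.0] c 298.0 154.0 w@0.02 [ 0.67  -0.127  0.02 ]
```

Run:
```python
import cv2
a=cv2.imread("pics/scene0.png")[120:320,80:440]; cv2.imwrite("pics/scene0c.png",cv2.resize(a,(792,440),interpolation=cv2.INTER_CUBIC))
a=cv2.imread("pics/side0.png")[90:360,190:490]; cv2.imwrite("pics/side0c.png",cv2.resize(a,(660,594),interpolation=cv2.INTER_CUBIC))
```

```text
(no output)
```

View pics/scene0c.png

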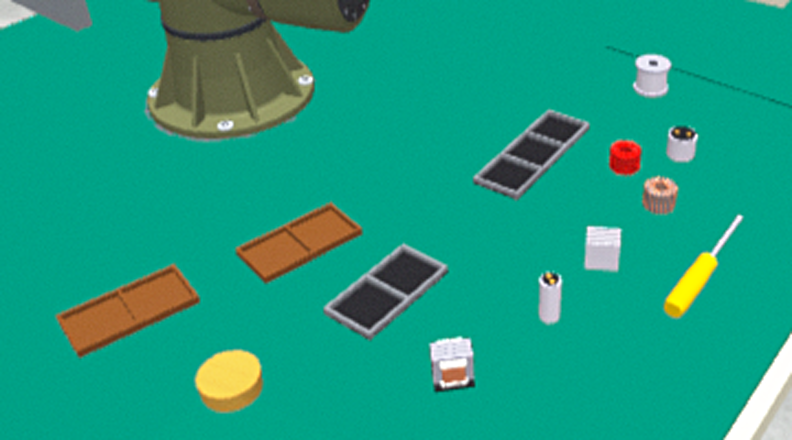

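View pics/side0c.png

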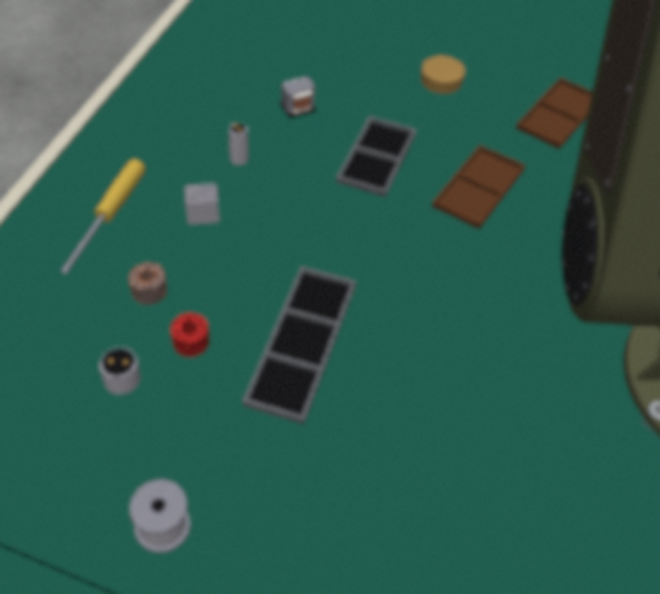

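The grey three-pocket tray is at scene (321,189). The grey two-pocket tray is at (255,252); the brown ones at (216,229) and (137,261) are decoys. The copper ring at (379,208) is the part, and the red one at (364,192) is the decoy. Transformer is at (285,285), tall cap at (330,255), heat sink at (354,233) and short cap at (389,185). Next I'll take wrist views.

```bash
cat >> h.py <<'E'
def down(yaw): return (R.from_euler("z",yaw)*R.from_rotvec([np.pi,0,0])).as_rotvec()
E
cat > b.py <<'E'
from h import *
import pickle
V=[]
for i,(x,y) in enumerate([(.50,-.26),(.52,-.10),(.52,.06),(.52,.22)]):
    ctrl.reach([x,y,.36],down(0.0)); s=snap("wrist")
    if i==0: print("o",s["o"],s["A"].round(2).tolist(),s["K"][0,0])
    print(i,ctrl.get_clock(),"corners",onz(s,[[0,0],[639,0],[639,399],[0,399]],0)[:,:2].round(2).tolist())
    save(s["im"],f"w{i}.png"); out={}
    for n in NAMES:
        out[n]=[k for k in nets.cut_out("wrist",n) if k["conf"]>.3]
        for k in out[n]:
            ys,xs=np.nonzero(k["mask"]); print(n,round(k["conf"],2),np.round(k["bbox"]).tolist(),onz(s,[xs.mean(),ys.mean()],.02)[0].round(3))
    V.append((s,out))
pickle.dump(V,open("w.pkl","wb"))
ims=[cv2.imread(f"pics/w{i}.png") for i in range(4)]
cv2.imwrite("pics/wall.png",cv2.resize(np.vstack([np.hstack(ims[:2]),np.hstack(ims[2:])]),(800,500),interpolation=cv2.INTER_AREA))
E
python3 b.py
```

```text
o [ 0.5744222  -0.26062703  0.50158957] [[-0.0, -0.96, -0.29], [-1.0, 0.0, 0.0], [-0.0, 0.29, -0.96]] 281.7653576799496
0 2.6333 corners [[0.74, 0.23], [0.74, -0.76], [-0.09, -1.05], [-0.09, 0.51]]
transformer_center 0.67 [295.0, 55.0, 28.0, 36.0] [ 0.633 -0.251  0.02 ]
heatsink_center 0.77 [126.0, 31.0, 48.0, 42.0] [ 0.666 -0.003  0.02 ]
tall_cap_center 0.58 [207.0, 38.0, 27.0, 24.0] [ 0.668 -0.113  0.02 ]
short_cap_center 0.82 [0.0, 59.0, 16.0, 27.0] [0.635 0.234 0.02 ]
ring_coil_center 0.77 [28.0, 89.0, 35.0, 31.0] [0.591 0.181 0.02 ]
ring_coil_center 0.71 [44.0, 31.0, 41.0, 35.0] [0.669 0.134 0.02 ]
tray3 0.93 [239.0, 143.0, 77.0, 40.0] [ 0.494 -0.196  0.02 ]
tray3 0.92 [34.0, 149.0, 120.0, 46.0] [0.476 0.123 0.02 ]
tray3 0.82 [239.0, 213.0, 80.0, 45.0] [ 0.354 -0.194  0.02 ]
tray3 0.55 [341.0, 246.0, 60.0, 48.0] [ 0.287 -0.369  0.02 ]
tray2 0.93 [239.0, 143.0, 77.0, 40.0] [ 0.494 -0.196  0.02 ]
tray2 0.92 [34.0, 149.0, 120.0, 46.0] [0.476 0.123 0.02 ]
tray2 0.82 [239.0, 213.0, 80.0, 45.0] [ 0.354 -0.194  0.02 ]
tray2 0.55 [341.0, 246.0, 60.0, 48.0] [ 0.287 -0.369  0.02 ]
flux_ti
[... 2925 characters left out ...]
6 0.02 ]
ring_coil_center 0.7 [195.0, 141.0, 38.0, 38.0] [0.518 0.396 0.02 ]
tray3 0.94 [574.0, 257.0, 66.0, 46.0] [ 0.285 -0.362  0.02 ]
tray3 0.82 [486.0, 224.0, 82.0, 43.0] [ 0.354 -0.179  0.02 ]
tray3 0.8 [307.0, 162.0, 110.0, 42.0] [0.476 0.137 0.02 ]
tray3 0.62 [502.0, 153.0, 87.0, 38.0] [ 0.495 -0.181  0.02 ]
tray2 0.94 [574.0, 257.0, 66.0, 46.0] [ 0.285 -0.362  0.02 ]
tray2 0.82 [486.0, 224.0, 82.0, 43.0] [ 0.354 -0.179  0.02 ]
tray2 0.8 [307.0, 162.0, 110.0, 42.0] [0.476 0.137 0.02 ]
tray2 0.62 [502.0, 153.0, 87.0, 38.0] [ 0.495 -0.181  0.02 ]
solder_reel_center 0.73 [193.0, 145.0, 43.0, 34.0] [0.518 0.396 0.02 ]
flux_tin_center 0.55 [626.0, 177.0, 13.0, 32.0] [ 0.456 -0.355  0.02 ]
```

View pics/wall.png

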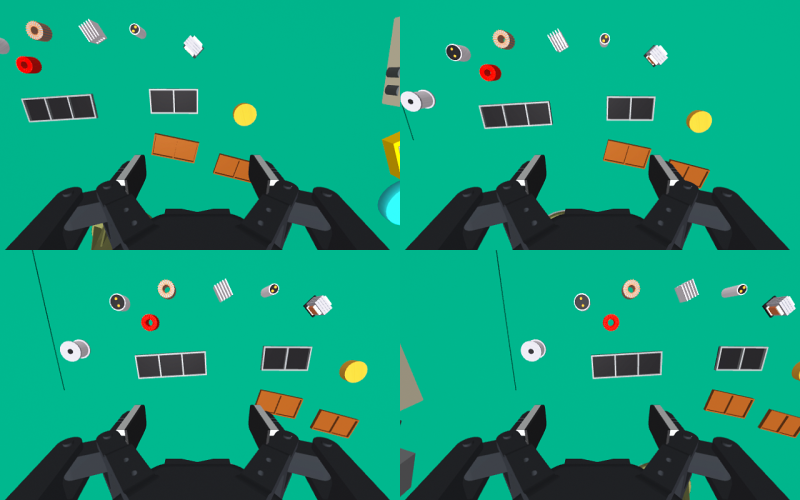

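```bash
cat > fit.py <<'E'
from h import *
from scipy.optimize import minimize
def box(x,y,z0,z1): return [[a,b,c] for a in(-x/2,x/2) for b in(-y/2,y/2) for c in(z0,z1)]
def cyl(d,h): return [[d/2*np.cos(t),d/2*np.sin(t),c] for t in np.linspace(0,2*np.pi,32) for c in(0,h)]
M={"transformer_center":box(.042,.024,0,.042)+box(.026,.036,.005,.037),"heatsink_center":box(.04,.03,0,.04),"tall_cap_center":cyl(.024,.056),
"short_cap_center":cyl(.04,.034),"ring_coil_center":cyl(.042,.03),"tray3":box(.07,.202,0,.01),"tray2":box(.07,.136,0,.01)}
M={k:np.array(v) for k,v in M.items()}
def fg(im):
    h=cv2.cvtColor(im,cv2.COLOR_RGB2HSV); return ~((h[...,0]>65)&(h[...,0]<95)&(h[...,1]>100))
def place(n,p): return R.from_euler("z",p[3]).apply(M[n])+p[:3]
def blob(s,n,p):
    q=proj(s,place(n,p)); lo=np.floor(q.min(0)).astype(int)-5; hi=np.ceil(q.max(0)).astype(int)+6
    if lo.min()<0 or hi[0]>640 or hi[1]>400: return None
    m=fg(s["im"])[lo[1]:hi[1],lo[0]:hi[0]].astype(np.uint8)
    _,lab=cv2.connectedComponents(m); c=np.bincount(lab.ravel()); c[0]=0; m=(lab==c.argmax())
    return lo,m
def cost(p,n,bl):
    e=0
    for s,lo,m in bl:
        q=proj(s,place(n,p))-lo+.5; r=np.zeros((m.shape[0]*4,m.shape[1]*4),np.uint8)
        cv2.fillConvexPoly(r,cv2.convexHull(np.round((q*4-.5)*16).astype(np.int32)),255,shift=4)
        r=cv2.resize(r,m.shape[::-1],interpolation=cv2.INTER_AREA)/255.
        e+=np.abs(r-m).sum()/m.sum()
    return e/len(bl)
def fit(n,S,x,y,yaws=(0,),iters=3):
    best=None
    for yw in yaws:
        p=np.array([x,y,0,yw],float)
        for _ in range(iters):
            bl=[(s,)+b for s in S if (b:=blob(s,n,p))]
            sim=np.vstack([p]+[p+d for d in np.diag([.006,.006,.006,.2])])
            r=minimize(cost,p,(n,bl),method="Nelder-Mead",options=dict(initial_simplex=sim,xatol=1e-4,fatol=1e-4)); p=r.x
        if best is None or r.fun<best[1]: best=(p,r.fun,len(bl))
    return best
E
cat > c.py <<'E'
from fit import *
import pickle
S=[v[0] for v in pickle.load(open("w.pkl","rb"))]; F=[pickle.load(open(c+".pkl","rb"))[0] for c in("scene","side")]
g={"transformer_center":(.632,-.251),"heatsink_center":(.666,-.004),"tall_cap_center":(.666,-.115),"short_cap_center":(.64,.258),"ring_coil_center":(.67,.136),"tray3":(.476,.13),"tray2":(.496,-.19)}
for n,(x,y) in g.items():
    yw=(0,) if "tray" in n or "cap" in n or "ring" in n else np.arange(-.6,2.5,.5)
    sub={"transformer_center":S[:3],"heatsink_center":S}.get(n,S)
    a=fit(n,sub,x,y,yw); b=fit(n,sub+F[:1],a[0][0],a[0][1],(a[0][3],))
    print(n,"wrist",a[0].round(4),round(a[1],3),a[2],"| +scene",b[0].round(4),round(b[1],3),b[2])
a=cv2.imread("pics/w1.png");A=lambda u,v,k=0:cv2.resize(a[v-30:v+30,u-33:u+33],(396,360),interpolation=cv2.INTER_CUBIC)
cv2.imwrite("pics/crop1.png",np.hstack([A(410,88),A(255,67)]))
E
python3 c.py
```

```text
transformer_center wrist [ 0.6323 -0.2506 -0.0009  0.8076] 0.066 3 | +scene [ 6.321e-01 -2.506e-01 -6.000e-04  8.005e-01] 0.072 4
heatsink_center wrist [ 6.660e-01 -3.000e-03  1.000e-04  5.048e-01] 0.068 4 | +scene [ 6.659e-01 -3.100e-03  2.000e-04  5.014e-01] 0.07 5
tall_cap_center wrist [ 6.660e-01 -1.170e-01 -3.000e-04  1.858e-01] 0.058 4 | +scene [ 6.659e-01 -1.171e-01  1.000e-04  2.839e-01] 0.071 5
short_cap_center wrist [ 6.393e-01  2.588e-01 -6.000e-04  4.700e-02] 0.046 3 | +scene [ 6.391e-01  2.584e-01 -4.000e-04  1.322e-01] 0.061 4
ring_coil_center wrist [ 6.699e-01  1.366e-01 -3.000e-04  8.260e-02] 0.103 4 | +scene [0.6695 0.1364 0.0011 0.243 ] 0.104 5
tray3 wrist [ 0.4715  0.1355 -0.0008  0.0612] 0.023 4 | +scene [0.4717 0.1354 0.0005 0.0616] 0.033 5
tray2 wrist [ 0.4914 -0.1948 -0.0012 -0.0008] 0.019 4 | +scene [ 4.911e-01 -1.943e-01  2.000e-04 -6.000e-04] 0.031 5
```

View pics/crop1.png

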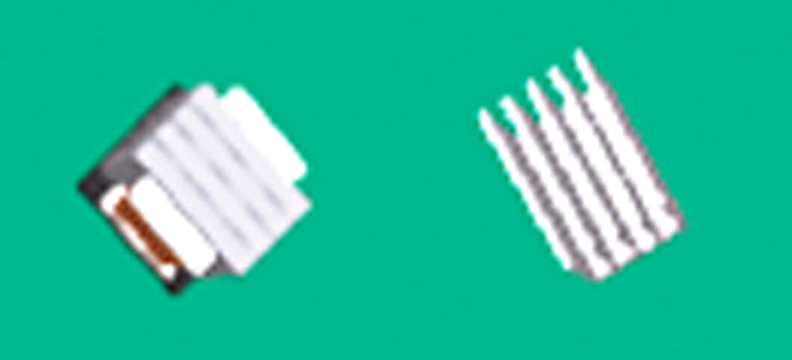

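Every base height fits within about 1 mm of the bench, and the sizes and identities agree. The fins lie at about 0.50 rad and the transformer core's long axis at about 0.8 rad (copper on its other sides, as described). Moving now, transformer first.

```bash
cat > move.py <<'E'
from h import *
T3=(np.array([.4717,.1354]),.0616); T2=(np.array([.4912,-.1945]),-.0007)
def tool(p,phi):
    "down pose with jaws along world angle phi, half turn chosen for the smaller last joint"
    c=[]
    for yw in (phi+np.pi/2,phi-np.pi/2):
        o=down(np.arctan2(np.sin(yw),np.cos(yw))); q=ctrl.ik(list(p),o)
        if q is not None: c.append((abs(q[5]),tuple(o)))
    return list(min(c)[1])
def job(n,xy,phi,rel,width,tray,py,squeeze,H=.17):
    x,y=xy; o=tool([x,y,H],phi)
    ctrl.command_gripper(min(.085,width+.036),squeeze)
    ctrl.reach([x,y,H],o)
    hit=ctrl.line_to([x,y,rel],velocity=.12,threshold=15)
    if hit: print(n,"HIT on way down",ctrl.get_tcp_pos()); return False
    ctrl.command_gripper(width-.012,squeeze); w=ctrl.get_width()
    ctrl.line_to([x,y,H],velocity=.15); w2=ctrl.get_width()
    print(n,"width",round(w,4),round(w2,4),"want",width,"F",np.round(ctrl.get_contact_force(),1))
    if abs(w2-width)>.006: return False
    c,a=tray; t=c+R.from_euler("z",a).as_matrix()[:2,:2]@[0,py]
    o=tool([*t,H],a); ctrl.reach([*t,H],o)
    ctrl.line_to([*t,rel+.015],velocity=.15)
    hit=ctrl.line_to([*t,rel-.001],velocity=.03,threshold=5)
    print(n,"placed hit",hit,"z over nominal floor",round(ctrl.get_tcp_pos()[2]-rel-.003,4))
    ctrl.command_gripper(min(.085,width+.036)); ctrl.line_to([*t,H],velocity=.2)
    print("t",round(ctrl.get_clock(),1)); return True
E
python3 - <<'E'
from fit import *
import pickle
from move import *
M["transformer_center"]=np.vstack([M["transformer_center"],box(.042,.036,0,.004)])
S=[v[0] for v in pickle.load(open("w.pkl","rb"))][:3]
p,f,_=fit("transformer_center",S,.632,-.2506,(.6,.8,.95)); print(p.round(4),round(f,3))
if abs(p[3]-.78)<.15 and np.hypot(p[0]-.632,p[1]+.2506)<.005:
    job("transformer",p[:2],p[3],.010,.042,T3,0,70)
    s=snap("wrist"); save(s["im"],"t1.png")
E
```

```text
[ 6.326e-01 -2.509e-01 -4.000e-04  8.134e-01] 0.079
transformer width 0.0413 0.041 want 0.042 F [-0.3  0.1 -2.2]
transformer placed hit True z over nominal floor 0.0005
t 17.3
```

View pics/t1.png

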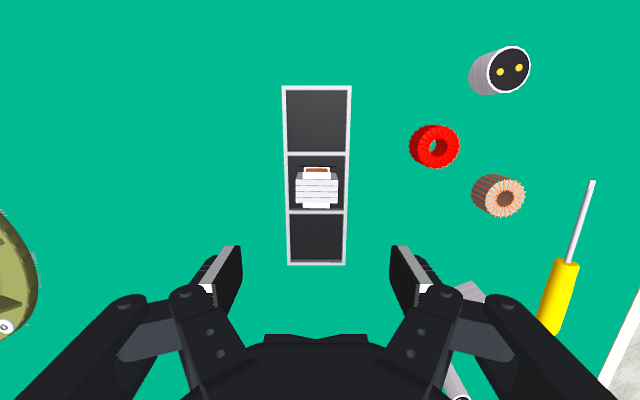

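The transformer stands in the middle pocket at (317,188). The copper ring at (498,196) is clearly distinct from the red one at (434,147). I'll do the remaining parts now.

Run:
```python
from move import *
r=lambda x,y:np.arctan2(y,x)
ok=job("heatsink",(.666,-.003),.503+np.pi/2,.010,.030,T3,-.066,40)
ok=ok and job("short",(.6393,.2587),r(.6393,.2587),.007,.040,T3,.066,40)
ok=ok and job("ring",(.6698,.1366),r(.6698,.1366),.006,.042,T2,.033,40)
ok=ok and job("tall",(.666,-.117),r(.666,-.117),.022,.024,T2,-.033,30)
print(ok)
s=snap("wrist"); save(s["im"],"e1.png")
```

```text
heatsink width 0.0291 0.0294 want 0.03 F [-0.6  0.4 -0.1]
heatsink placed hit True z over nominal floor 0.0002
t 25.6
short width 0.0375 0.0379 want 0.04 F [-0.3 -0.1 -0.7]
short placed hit True z over nominal floor -0.0002
t 33.8
ring width 0.0405 0.0405 want 0.042 F [-0.5  0.6 -1.4]
ring placed hit True z over nominal floor 0.0005
t 42.3
tall width 0.0225 0.0222 want 0.024 F [ 0.3  0.8 -0.3]
tall placed hit True z over nominal floor -0.0002
t 50.0
True
```

View pics/e1.png

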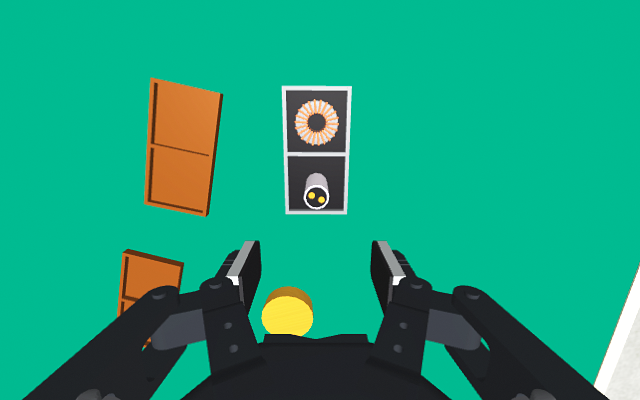

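The ring at (317,122) and the tall cap at (317,188) each stand in a pocket. Now the final check of tray3, with measured positions of all five.

```bash
cat > d.py <<'E'
from move import *
V={}
H={"transformer_center":.024,"heatsink_center":.023,"short_cap_center":.02,"ring_coil_center":.018,"tall_cap_center":.031}
def look(x,y,a,cam,tag):
    if cam=="wrist": ctrl.reach([x,y,.30],tool([x,y,.30],a))
    s=snap(cam)
    for n,h in H.items():
        for k in nets.cut_out(cam,n):
            if k["conf"]<.4: continue
            ys,xs=np.nonzero(k["mask"]); uv=[xs.mean(),ys.mean()]; w=onz(s,uv,h)[0]
            for t,(c,an) in (("T3",T3),("T2",T2)):
                l=R.from_euler("z",-an).as_matrix()[:2,:2]@(w[:2]-c)
                if abs(l[0])<.04 and abs(l[1])<.1: V.setdefault((n,t),[]).append((s,uv)); print(tag,n,t,(l*1000).round(0),round(k["conf"],2))
    return s
a=look(.43,.05,T3[1],"wrist","wA"); look(.43,-.08,0,"wrist","wB"); b=look(0,0,0,"scene","sc")
for (n,t),v in V.items():
    if len(v)>1:
        p,e=tri(v); print(n,t,"z",(p[2]*1000).round(1),"want",H[n]*1000,"res mm",round(e*1000,1),len(v))
save(np.vstack([a["im"],cv2.resize(b["im"][140:290,180:420],(640,400),interpolation=cv2.INTER_CUBIC)])[:, :],"f.png")
i=cv2.imread("pics/f.png"); cv2.imwrite("pics/f.png",cv2.resize(i,(480,600),interpolation=cv2.INTER_AREA)); print(ctrl.get_clock())
E
python3 d.py
```

```text
wA transformer_center T3 [0. 1.] 0.56
wA heatsink_center T3 [  1. -66.] 0.72
wA short_cap_center T3 [ 1. 67.] 0.92
wA ring_coil_center T2 [ 1. 33.] 0.85
wA ring_coil_center T2 [-3. 12.] 0.66
wA tall_cap_center T2 [ -1. -29.] 0.72
wB transformer_center T3 [ -1. -12.] 0.87
wB heatsink_center T3 [  2. -66.] 0.64
wB tall_cap_center T2 [  1. -34.] 0.65
sc transformer_center T3 [0. 2.] 0.55
sc short_cap_center T3 [-4. 73.] 0.66
sc ring_coil_center T2 [-4. 34.] 0.86
sc tall_cap_center T2 [ -3. -31.] 0.74
transformer_center T3 z 23.8 want 24.0 res mm 7.8 3
heatsink_center T3 z 22.1 want 23.0 res mm 0.1 2
short_cap_center T3 z 25.7 want 20.0 res mm 0.3 2
ring_coil_center T2 z 24.7 want 18.0 res mm 9.6 3
tall_cap_center T2 z 31.6 want 31.0 res mm 2.8 3
52.6917
```

View pics/f.png

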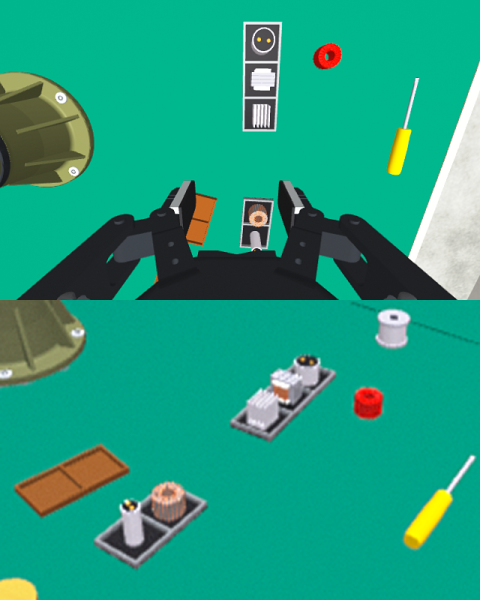

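All five parts stand upright in the right pockets, and the gripper is clear of them. Handing in.

```bash
python3 -c "
from plant import ctrl
ctrl.close_job(); print(ctrl.get_clock())"
```

```text
the job is handed in; nothing more can be done
the job is handed in; nothing more can be done
```

I put all five parts in their pockets and handed the job in at about 53 s of the 112 s allowed. The hand-in reported no verdict.

- **Three-pocket tray:** the transformer is in the middle, the heat sink at y = -66 mm and the short capacitor at y = +66 mm.
- **Two-pocket tray:** the ring coil is at y = +33 mm and the tall capacitor at y = -33 mm. I used the grey tray and the copper ring; the brown trays and red ring were left alone.

**Placing:** Every set-down stopped on contact within 0.5 mm of the expected height. The gripped widths read 0.6 to 2.1 mm under nominal.

**Last look:** The closing pictures show all five upright, one to a pocket. In the clearest view of each, the centre is within about 2 mm of its pocket centre. The solder reel and screwdriver looked untouched in the pictures, as did the flux tin, which was only partly in view at the end. I did not measure any of the three again.

**Readings that disagreed:**
- **Transformer:** one wrist view put it 12 mm off along the tray; two other views put it within 2 mm.
- **Ring coil:** one low-confidence second detection fell between the two pockets, which threw its measured height to 24.7 mm against 18 mm expected.
- **Short capacitor:** the scene view put it 8 mm off, which gave a height of 25.7 mm against 20 mm expected.

I put these down to parts hiding one another or bad network outlines, because the set-down contact heights and the pictures contradict them. I did not measure those three again.

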